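# Tighten the loose air coupling

### The job

The blue coupling on the air manifold has worked loose. Turn its hex nut clockwise, by hand, until it is fully tight against its stop, with the white rib on the nut over the white line on the collar below it; leave the red and the yellow couplings tight as they are, and let go.

Things in the scene. Friction and masses are not known exactly. Their poses are not given: they have to be found in the camera images.
- blue_nut (a joint): blue captive hex nut on a vertical axis, one of three upright couplings (in any order, neighbours 130 to 210 mm apart) on a pipe manifold fixed to the table. Value in rad, grows clockwise from above: 0 loosest, 1.4 tight at a solid stop; starts at 0 to 0.5, so one grasp is enough. Friction (0.12 N m) holds it; it does not rise or sink. At 1.4 the white rib stands over the collar's white line
- blue_nut_mid (a point): on the nut's axis, mid height (72 mm up). Hexagon 42 mm over flats, 58 to 86 mm above the table; x axis to the corner with the white rib (on top, 4 mm high), z up, turns with the nut; flats face 30, 90, 150 deg from x. Above: fixed plug 23 mm across, to 102 mm. Below: fixed dark collar 80 mm across, top at 48 mm, with a white line on the side roughly towards the robot
- red_nut (a joint): the red coupling nut, same size and make as the blue one; joint value in rad, 0 = loose, 1.4 = fully tight at its stop; it starts tight (1.36 to 1.4) and must stay so
- yellow_nut (a joint): the yellow coupling nut, same size and make as the blue one; joint value in rad, 0 = loose, 1.4 = fully tight at its stop; it starts tight (1.36 to 1.4) and must stay so

How it is judged (in metres and radians):
At the end, for the whole second after the job is handed in: The blue nut is within 10 degrees (0.175 rad) of its tight stop and no longer turning; the red and the yellow nut are each within 0.2 rad of theirs (value of joint blue_nut above 1.225 rad and velocity of joint blue_nut between -0.05 and 0.05 rad/s and value of joint each of red_nut, yellow_nut above 1.2 rad); the robot touches nothing.
It fails at once if the red or the yellow coupling is loosened to more than 0.2 rad from its stop (value of joint any of red_nut, yellow_nut below 1.2 rad).
It also fails if it takes over 32 s, if anything falls off the work surface, if the arm or the gripper's body presses on something with over 40 N, if the wrist force passes 120 N, or if a joint passes its speed limit or range.

### The arm

A 7-joint arm with a two-finger parallel gripper is mounted at the origin on a cart in front of the work surface, level with it; the furniture and walls round the work are solid. World frame = base frame: x ahead of the robot, y to its left, z up, the work surface at z = 0. Lengths are in m, angles in degrees, forces in N, time in s.
With the tool pointing down it reaches from about 0.35 to 0.775 m from the base axis. Payload 3.1 kg.
Tool frame: the origin (TCP) lies on the centre line of the jaws, within the pads' length; the fingertips stand 17 mm ahead of it and the grasp point (between the pads) lies 2 mm behind it (robot.tip_reach is the distance from the TCP to the fingertips, in m); z points along the fingers, y is the direction in which the jaws open and shut (so a half turn about z gives the same grasp; the last joint's range is limited). The gripper opens to 85 mm and grips with 20 to 120 N. Pads are 22 mm wide; open, the fingers measure 114 mm over their backs; the gripper's body (76 mm by 85 mm) begins 54 mm behind the grasp point. The pads swing forward as they close: fully open they stand 13 mm farther back than shut.
Start: joints at [-68.795, 17.813, 0.802, 86.603, -0.252, 75.585, -1.558], TCP at [0.22, 0.504, 0.248] pointing down, gripper open.
Joint ranges: [-154.91, 154.91], [-16.99, 109.72], [-72.82, 74.43], [7.12, 147.25], [-82.49, 262.49], [11.32, 116.49], [-174.64, 174.64]. Speed limits (degrees/s): [159.86, 159.86, 180, 180, 180, 180, 180].

### API

Orientations are given as [roll, pitch, yaw] about the fixed x, y, z axes, in that order (R = Rz(yaw) Ry(pitch) Rx(roll)).
In Python, from station import robot, fingers, vision, workorder, recognise gives the robot as it stands. Calls block until the motion is done:
- robot.move_to(position, orientation): joint-space move of the TCP to a pose.
- robot.line_to(position, orientation=None, velocity=0.15, f_stop=None): straight line of the TCP; orientation=None keeps the orientation; velocity is the mean speed in m/s. With f_stop (N) it stops when the force on the tool has changed by that much, and returns True; else False.
- robot.move_j(angles): joint-space move.
- fingers.gripper_to(opening, force=None): opening from 0.0 (shut) to 1.0 (fully open); force is the grip in N (None keeps the last); returns when the fingers have stopped.
- robot.pause(seconds).
- robot.inverse_kinematics(position, orientation): joint angles nearest the present ones, or None.
- vision.grab_frame(name): name is "scene" or "side" or "wrist"; returns the picture (480x640x3 uint8, red, green, blue); there is no depth.
- vision.calibration(name): a dict with "mtx" (3x3 intrinsics, pixels), "k1" (the pictures are not rectified: a ray, as slopes to the right and down, at radius r is drawn at 1 + k1 r^2 times it, then the intrinsics apply), "extrinsics" (4x4, takes a point from world to camera coordinates); the wrist camera has in their place "T_tool_cam" (4x4, takes a point from camera to tool coordinates, whose origin is the TCP and whose axes are the flange's). Camera axes: x right, y up, looking along -z (the intrinsics and any distortion apply to the point x, -y, -z); pixel columns grow to the right and rows downward; lengths in m; the calibration is good to about 2 mm. A picture is of the moment at which its call begins: read the wrist's pose just before it. calibration takes no time and is no camera call.
A pose or a line that the arm cannot do raises robot.PlanningError and nothing moves.
- workorder.close_job(): hands the job in, once; it reports no verdict.
Trained networks look in the newest picture that a camera, given by its name, has taken for a name from the list of things; names that differ only in an ending like _2 or _b are one class to them, and where a whole thing is asked for, a point or a joint stands for the part that bears it (a point fixed in the world has none). Each returns a list of dicts, best first, with "p" (0 to 1); they miss things now and then, are a little off and sometimes report something else, mostly with a low value. They report only what shows in the picture. A call takes as long as a camera call.
- recognise(label, camera): "rect" ([centre column, centre row, width, height] in pixels, round what is visible of it).
Readings, each from a call of its own:
- robot.current_time_s(): time.
- robot.current_joint_positions(): joint angles.
- robot.current_dq(): joint speeds.
- robot.current_joint_torque(): joint torques, N m.
- robot.current_tool_pos(): TCP position.
- robot.current_eef_rot(): TCP orientation.
- robot.current_contact_force(): force on the tool from outside, world axes, zero at the start.
- robot.current_torque(): the same for the moment, N m.
- robot.current_finger_gap(): opening from 0.0 (shut) to 1.0 (fully open).
Only numpy, scipy, OpenCV 4.12 (cv2) and the standard library are available. Lean on these libraries where they do the work, as an engineer would, in place of code of your own. Each camera call takes 0.05 s, during which the arm holds its last target.

## Working session

There is one attempt and no reset: what is moved stays moved. The work goes in short steps, each a Python script; the robot and the scene stay as the last script left them, time stands still between calls to the robot, and variables do not carry over. Pictures are saved under pics/ and viewed, and the job is handed in when it is done.

```bash
mkdir -p pics; ls
cat > h.py <<'E'
import numpy as np, cv2
from station import robot, fingers, vision, workorder, recognise
def save(n,im): cv2.imwrite('pics/'+n+'.png',im[:,:,::-1])
E
python3 - <<'E'
from h import *
print(robot.current_time_s())
for c in ("scene","side","wrist"):
    im=vision.grab_frame(c); save(c+'0',im)
    print(c,vision.calibration(c))
    if c!="wrist":
        for l in("blue_nut","red_nut","yellow_nut"): print(l,recognise(l,c)[:2])
print(robot.current_time_s(),robot.current_eef_rot(),robot.current_tool_pos())
E
```

```text
pics
0.0
scene {'mtx': array([[531.20257101,   0.        , 319.85602126],
       [  0.        , 531.20257101, 245.22315342],
       [  0.        ,   0.        ,   1.        ]]), 'k1': -0.0917340170764558, 'extrinsics': array([[ 0.84851572, -0.52855238,  0.02556276, -0.46581313],
       [ 0.24804962,  0.43995039,  0.86308461, -0.24208247],
       [-0.46743177, -0.72600003,  0.50441204, -0.64986731],
       [ 0.        ,  0.        ,  0.        ,  1.        ]])}
blue_nut [{'rect': [373.0, 327.4, 34.3, 32.1], 'p': 0.76}]
red_nut [{'rect': [225.2, 231.9, 25.1, 26.1], 'p': 0.66}]
yellow_nut [{'rect': [288.1, 272.4, 26.9, 28.1], 'p': 0.81}]
side {'mtx': array([[475.63419256,   0.        , 317.09025929],
       [  0.        , 475.63419256, 242.50496532],
       [  0.        ,   0.        ,   1.        ]]), 'k1': 0.040315188628150554, 'extrinsics': array([[ 0.91704145, -0.39834333, -0.01890951, -0.48585483],
       [ 0.25483844,  0.54888183,  0.79610685, -0.23021378],
       [-0.30674477, -0.73488185,  0.60486058, -0.72814258],
       [ 0.        ,  0.        ,  0.        ,  1.        ]])}
blue_nut [{'rect': [359.0, 324.0, 30.7, 30.7], 'p': 0.93}]
red_nut [{'rect': [249.0, 211.2, 20.8, 20.3], 'p': 0.57}]
yellow_nut [{'rect': [296.2, 261.1, 26.1, 24.9], 'p': 0.88}]
wrist {'mtx': array([[421.43676215,   0.        , 314.44957244],
       [  0.        , 421.43676215, 229.92906317],
       [  0.        ,   0.        ,   1.        ]]), 'k1': -0.09626688219560615, 'T_tool_cam': array([[ 4.77820782e-04,  9.52613702e-01,  3.04182358e-01,
         7.81189479e-02],
       [ 9.99999871e-01, -4.02674850e-04, -3.09771880e-04,
         3.13077008e-04],
       [-1.72606351e-04,  3.04182467e-01, -9.52613771e-01,
        -1.24998425e-01],
       [ 0.00000000e+00,  0.00000000e+00,  0.00000000e+00,
         1.00000000e+00]])}
0.45 [-1.79989606e+02  2.29829363e-03  1.56409144e+02] [0.22010589 0.50398146 0.24821607]
```

```bash
cat >> h.py <<'E'
from scipy.spatial.transform import Rotation as Ro
def ray(c,uv,pose=None):
    K=vision.calibration(c); m=K['mtx']
    d=cv2.undistortPoints(np.array([[uv]],float),m,np.array([K['k1'],0,0,0,0]),None,None,
       ).ravel()
    v=np.array([d[0],-d[1],-1.])
    if c=='wrist':
        p,r=pose; T=np.eye(4);T[:3,:3]=Ro.from_euler('xyz',r,degrees=True).as_matrix();T[:3,3]=p
        T=T@K['T_tool_cam']
    else: T=np.linalg.inv(K['extrinsics'])
    v=T[:3,:3]@v
    return T[:3,3],v/np.linalg.norm(v)
def tri(rays):
    A=0;b=0
    for o,v in rays:
        P=np.eye(3)-np.outer(v,v);A=A+P;b=b+P@o
    x=np.linalg.solve(A,b)
    return x,[np.linalg.norm((np.eye(3)-np.outer(v,v))@(x-o)) for o,v in rays]
def onz(r,z): o,v=r; return o+v*(z-o[2])/v[2]
def proj(c,X,pose=None):
    K=vision.calibration(c)
    if c=='wrist':
        p,r=pose; T=np.eye(4);T[:3,:3]=Ro.from_euler('xyz',r,degrees=True).as_matrix();T[:3,3]=p
        E=np.linalg.inv(T@K['T_tool_cam'])
    else: E=K['extrinsics']
    q=E[:3,:3]@X+E[:3,3]; s=np.array([q[0],-q[1]])/-q[2]; s=s*(1+K['k1']*s@s)
    return K['mtx'][:2,:2]@s+K['mtx'][:2,2]
E
python3 - <<'E'
from h import *
D={'blue':((373,327.4),(359,324)),'red':((225.2,231.9),(249,211.2)),'yellow':((288.1,272.4),(296.2,261.1))}
for k,(a,b) in D.items():
    r=[ray('scene',a),ray('side',b)]; print(k,*tri(r),onz(r[0],.072),onz(r[1],.072))
for c,(u,v) in(('scene',(373,327)),('side',(359,324))):
    im=cv2.imread(f'pics/{c}0.png')[v-60:v+60,u-80:u+80]; cv2.imwrite(f'pics/{c}0z.png',cv2.resize(im,None,fx=5,fy=5,interpolation=2))
E
```

```text
blue [ 0.52540341 -0.17155305  0.08629351] [np.float64(0.0001710607503893067), np.float64(0.00017106075038917143)] [ 0.53694439 -0.15817874  0.072     ] [ 0.53200691 -0.159684    0.072     ]
red [0.4756264  0.22980144 0.05873747] [np.float64(0.002891881312255882), np.float64(0.002891881312255796)] [0.46652931 0.20189966 0.072     ] [0.47066008 0.21467389 0.072     ]
yellow [0.49786076 0.01753569 0.0769357 ] [np.float64(0.0008405111418199156), np.float64(0.0008405111418200774)] [0.50155232 0.02540644 0.072     ] [0.49996135 0.02203794 0.072     ]
```

View pics/scene0.png

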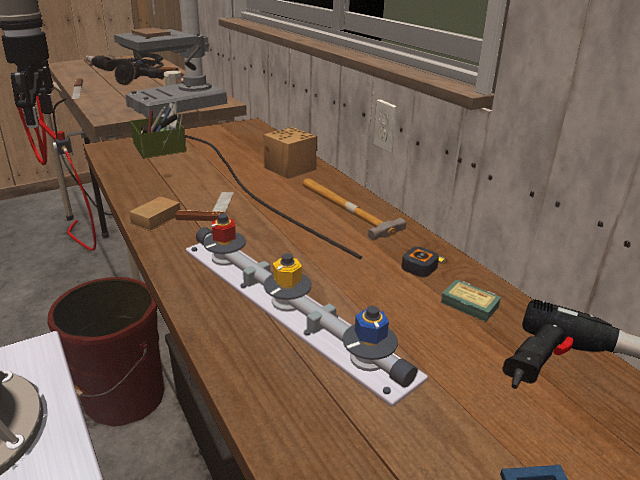

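View pics/wrist0.png

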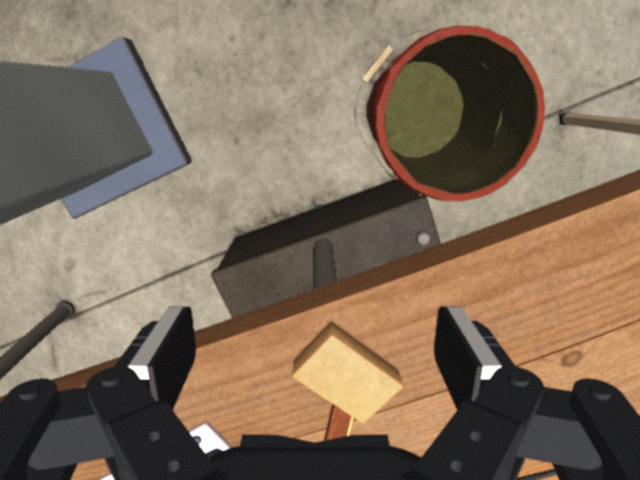

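```bash
ls pics
```

```text
scene0.png
scene0z.png
side0.png
side0z.png
wrist0.png
```

View pics/scene0z.png

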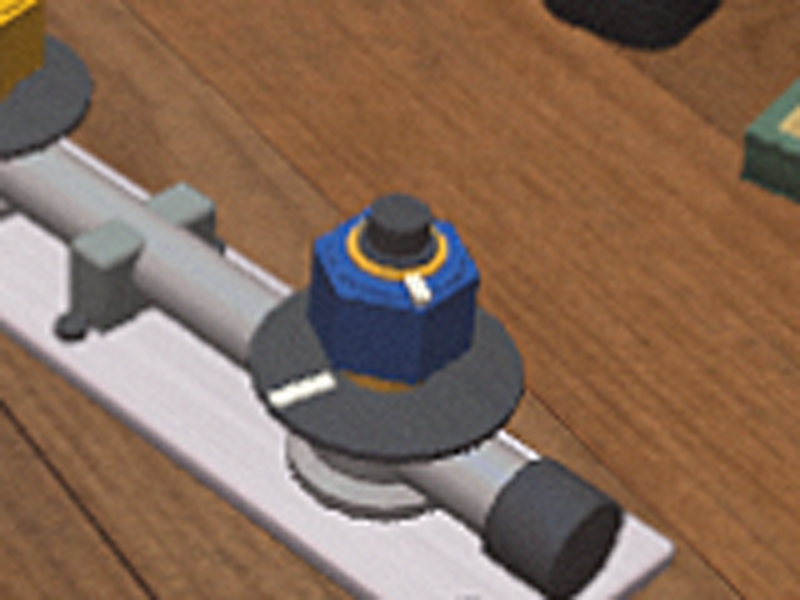

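View pics/side0z.png

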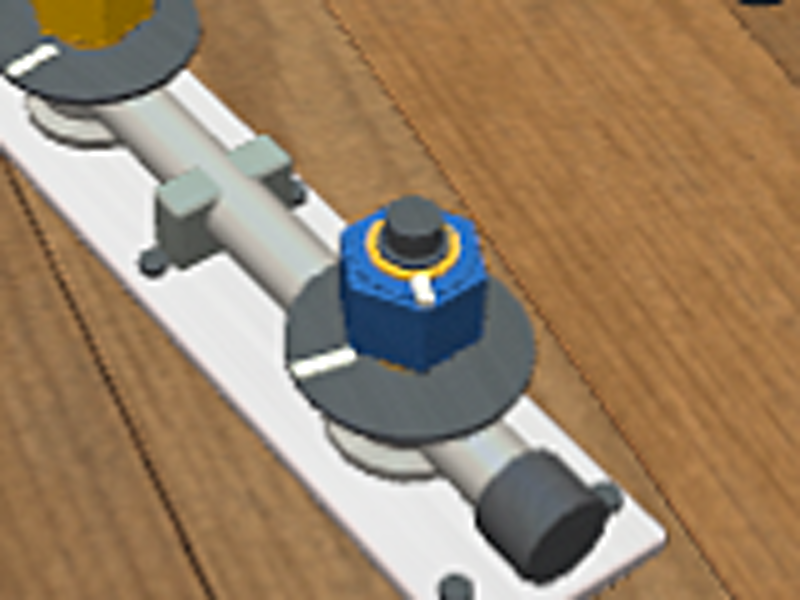

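The blue nut is at about (0.53, -0.165). In the scene picture its rib is near (376,325) and the collar line runs from (347,347) to (360,343). Next I'll view it from the wrist at two places.

Run:
```python
from h import *
import pickle
P=[]
for i,(dx,dy,yaw) in enumerate([(0,0,180),(-.02,0.05,180)]):
    print(robot.inverse_kinematics([.53+dx,-.165+dy,.23],[180,0,yaw]))
    robot.move_to([.53+dx,-.165+dy,.23],[180,0,yaw])
    p,r=robot.current_tool_pos(),robot.current_eef_rot()
    im=vision.grab_frame('wrist'); save(f'w{i+1}',im); P.append((p,r))
    print(robot.current_time_s(),p,r,robot.current_joint_positions(),recognise('blue_nut','wrist')[:2])
pickle.dump(P,open('P.pkl','wb'))
```

```text
[-23.0180268   25.93031889  55.16698032  89.0236454  -21.66709979
  76.44335093 124.57066752]
3.1083 [ 0.53044819 -0.16377148  0.22979514] [ 1.79960678e+02 -7.72302007e-03 -1.79885600e+02] [-23.07175181  25.94006693  55.09026711  89.01294247 -21.67834604
  76.44778537 124.56401457] [{'rect': [328.1, 222.0, 66.1, 70.7], 'p': 0.8}]
[-31.4655667   21.6364579   56.65595823  94.08959095 -18.64821005
  74.42819775 118.41808694]
3.5417 [ 0.51011481 -0.11249368  0.22980085] [ 1.79920733e+02 -1.16452191e-02 -1.79741787e+02] [-31.55314365  21.6087591   56.63719518  94.09941438 -18.62298334
  74.40689332 118.42503682] [{'rect': [255.2, 249.9, 68.9, 73.7], 'p': 0.71}]
```

View pics/w1.png

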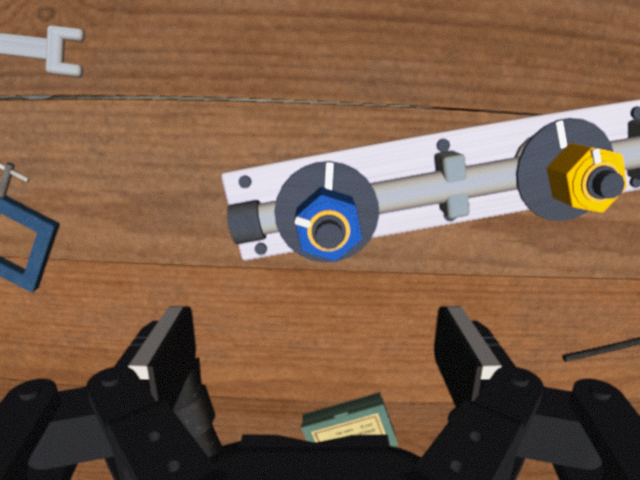

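View pics/w2.png

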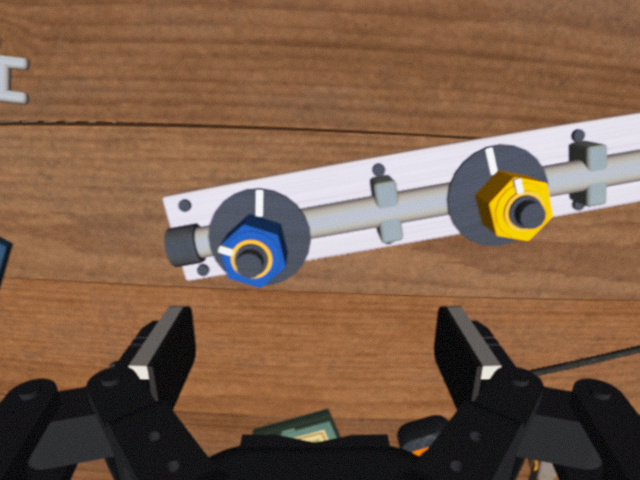

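Run:
```python
import cv2
import numpy as np
a=cv2.resize(cv2.imread('pics/w1.png')[150:275,265:390],(500,500),interpolation=2)
cv2.imwrite('pics/w1z.png',a)
b=cv2.resize(cv2.imread('pics/w2.png')[175:300,195:320],(500,500),interpolation=2)
cv2.imwrite('pics/w2z.png',b)
```

```text
(no output)
```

View pics/w1z.png

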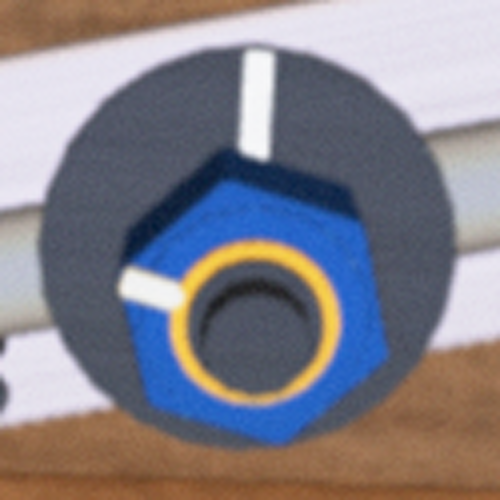

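View pics/w2z.png

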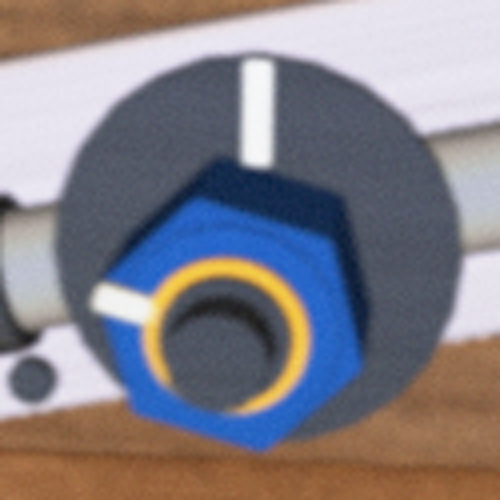

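Run:
```python
from h import *
import pickle
P=pickle.load(open('P.pkl','rb'))
o=[np.array([265,150]),np.array([195,175])]
f={'ring':((256,322),(226,337)),'disc':((247,246),(260,246)),'c1':((232,182),(200,197)),'c2':((360,218),(333,240)),'c3':((388,352),(362,357)),'c4':((285,443),(262,450)),'c5':((150,405),(130,410)),'ribout':((121,282),(95,298)),'ribin':((184,299),(150,309)),'lo':((259,52),(258,62)),'li':((255,157),(257,165))}
X={}
for k,v in f.items():
    r=[ray('wrist',o[i]+(np.array(v[i])+.5)/4-.5,P[i]) for i in (0,1)]
    t,e=tri(r)
    z={'d':.048,'l':.048}.get(k[0],.0895 if 'rib' in k else .086)
    a=[onz(q,z)[:2] for q in r]; X[k]=np.mean(a,0)
    print(k,t.round(4),np.round(e,4),np.round(a,4))
cs=np.array([X[f'c{i}'] for i in range(1,6)])
def fit(p):
    i=np.arange(5); an=p[2]-(i+1)*np.pi/3   # c1 is next after rib clockwise
    return (cs-p[:2]-.02425*np.c_[np.cos(an),np.sin(an)]).ravel()
from scipy.optimize import least_squares
s=least_squares(fit,[*X['ring'],-1.8]);print(s.x,np.degrees(s.x[2]),s.fun*1e3)
ang=lambda a,b:np.degrees(np.arctan2(*(X[a]-X[b])[::-1]))
print('rib',ang('ribout','ribin'),ang('ribout','ring'),'line',ang('lo','li'),ang('lo','disc'))
```

```text
ring [ 0.536  -0.154   0.0934] [0. 0.] [[ 0.5384 -0.1537]
 [ 0.539  -0.1551]]
disc [ 0.5362 -0.1541  0.0455] [0.0001 0.0001] [[ 0.5355 -0.1542]
 [ 0.5353 -0.1538]]
c1 [ 0.5137 -0.1581  0.0877] [0.0003 0.0003] [[ 0.5144 -0.1579]
 [ 0.5139 -0.1585]]
c2 [ 0.521  -0.1366  0.0856] [0.0005 0.0005] [[ 0.5204 -0.1368]
 [ 0.5214 -0.1364]]
c3 [ 0.5429 -0.1316  0.0865] [0.0006 0.0006] [[ 0.5437 -0.1314]
 [ 0.5426 -0.1318]]
c4 [ 0.5576 -0.1488  0.092 ] [0.0002 0.0002] [[ 0.5602 -0.1484]
 [ 0.5603 -0.1497]]
c5 [ 0.5513 -0.1715  0.0902] [0.0004 0.0004] [[ 0.5533 -0.1715]
 [ 0.5528 -0.1726]]
ribout [ 0.5298 -0.1759  0.0918] [0. 0.] [[ 0.5305 -0.1761]
 [ 0.5307 -0.1765]]
ribin [ 0.531  -0.1659  0.0954] [0.0006 0.0006] [[ 0.5334 -0.1657]
 [ 0.5326 -0.1673]]
lo [ 0.4984 -0.1525  0.0516] [0. 0.] [[ 0.4989 -0.1524]
 [ 0.4992 -0.153 ]]
li [ 0.5173 -0.153   0.0541] [0.0001 0.0001] [[ 0.5184 -0.1529]
 [ 0.5191 -0.1538]]
[ 0.53681985 -0.1541224  -1.88118979] -107.78423522823711 [ 1.06335677  1.06662504  0.38386799 -0.4284471  -1.10347242 -0.57072092
 -0.27886523 -0.09276439 -0.0648871   0.02530741]
rib -103.81787571852772 -110.4028214391764 line 178.0316259897054 177.91806525818384
```

Run:
```python
from h import *
for psi in (192.5,132.5,72.5,12.5,-47.5,-107.5):
    for d in (0,-30,-60,-78):
        y=(psi+d+180)%360-180
        q=robot.inverse_kinematics([.5365,-.1541,.072],[180,0,y])
        print(psi,d,None if q is None else np.round(q,1))
```

```text
192.5 0 [-18.3  34.7  46.5  99.8 -29.   58.3 141.3]
192.5 -30 [-21.8  37.   52.5  99.9 -33.4  60.1 115. ]
192.5 -60 [-24.8  39.7  58.  100.  -37.7  62.2  88.5]
192.5 -78 [-26.4  41.4  61.2 100.1 -40.3  63.6  72.5]
132.5 0 [-24.8  39.7  58.  100.  -37.7  62.2  88.5]
132.5 -30 [-27.6  43.   64.  100.1 -42.6  65.   62.3]
132.5 -60 [-30.1  47.1  70.1 100.2 -47.7  68.5  36.3]
132.5 -78 [-31.   49.2  72.9 100.2 -50.2  70.4  20.1]
72.5 0 [-30.1  47.1  70.1 100.2 -47.7  68.5  36.3]
72.5 -30 [-27.8  43.3  64.4 100.1 -42.9  65.2   2.6]
72.5 -60 [-27.8  43.3  64.4 100.1 -42.9  65.2 -27.4]
72.5 -78 [-27.8  43.3  64.4 100.1 -42.9  65.2 -45.4]
12.5 0 [-27.8  43.3  64.4 100.1 -42.9  65.2 -27.4]
12.5 -30 [-27.8  43.3  64.4 100.1 -42.9  65.2 -57.4]
12.5 -60 [-27.8  43.3  64.4 100.1 -42.9  65.2 -87.4]
12.5 -78 [ -27.8   43.3   64.4  100.1  -42.9   65.2 -105.4]
-47.5 0 [-27.8  43.3  64.4 100.1 -42.9  65.2 -87.4]
-47.5 -30 [ 54.8  43.6 -61.8  96.9  41.8  65.8 173.7]
-47.5 -60 [ 21.4  28.4  -9.7  98.2   5.7  53.9 172. ]
-47.5 -78 [  5.9  28.1  11.3  98.9  -6.6  53.7 164.3]
-107.5 0 [ 21.4  28.4  -9.7  98.2   5.7  53.9 172. ]
-107.5 -30 [-14.3  32.6  40.1  99.6 -24.5  56.8 167.6]
-107.5 -60 [-18.3  34.7  46.5  99.8 -29.   58.3 141.3]
-107.5 -78 [-20.5  36.   50.1  99.9 -31.7  59.3 125.5]
```

Run:
```python
from h import *
C=[.5365,-.1541]; O=[180,0,-167.5]
robot.move_to(C+[.14],O)
print(robot.line_to(C+[.072],velocity=.1,f_stop=15), robot.current_tool_pos(),robot.current_eef_rot())
f0=robot.current_contact_force()
fingers.gripper_to(0.0,force=50); 
print(robot.current_time_s(),robot.current_finger_gap(),f0,robot.current_contact_force(),robot.current_torque(),robot.current_joint_positions())
save('w3',vision.grab_frame('wrist')); save('s3',vision.grab_frame('scene'))
```

```text
False [ 0.53706741 -0.15436767  0.07268201] [-1.79955317e+02  6.88673233e-02 -1.67499436e+02]
5.3917 0.4823484187210646 [-0.20444902  0.22604616 -0.17327665] [ 0.2518408  -0.15377037  3.82540515] [-0.16156217  0.10039295  0.02069929] [-18.32251746  34.61646835  46.53808505  99.74338374 -28.97361936
  58.28565176 141.32734745]
```

View pics/w3.png

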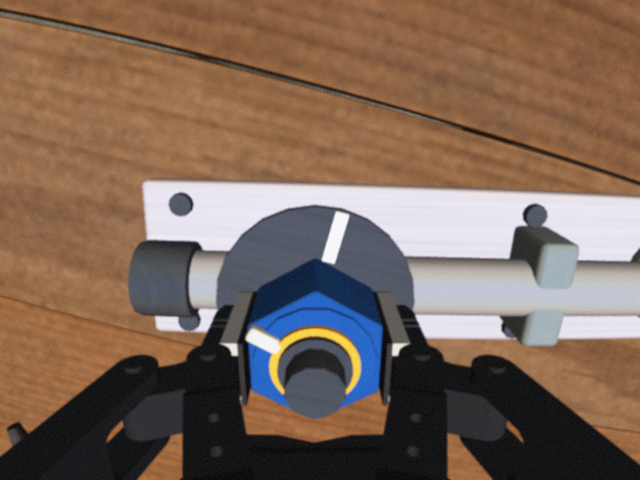

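The jaws hold the nut squarely on its flats with a 41 mm gap. Now I'll turn it with joint 7 in steps and watch the moment.

Run:
```python
from h import *
q=np.array(robot.current_joint_positions())
q0=q[6]
for d in (20,40,60,68,71,73,75,77,79):
    q[6]=q0-d; robot.move_j(list(q))
    f=robot.current_contact_force();m=robot.current_torque()
    print(d,round(robot.current_time_s(),2),(q0-robot.current_joint_positions()[6]).round(2),np.round(f,1),np.round(m,2),round(robot.current_finger_gap(),3))
    if abs(m[2])>1.2 or np.linalg.norm(f)>40: break
save('w4',vision.grab_frame('wrist')); save('s4',vision.grab_frame('scene'))
```

```text
20 5.92 19.87 [-0.6  0.3  3.1] [ 0.    0.15 -0.16] 0.483
40 6.34 39.79 [-0.6  1.4  3.8] [ 0.3   0.23 -0.12] 0.482
60 6.77 59.76 [0.8 2.6 4.3] [ 0.45  0.14 -0.12] 0.485
68 7.03 67.71 [-0.2  3.3  4.9] [ 0.62  0.06 -0.07] 0.48
71 7.28 70.79 [0.3 4.2 4.2] [ 0.79  0.01 -0.09] 0.478
73 7.53 72.87 [0.8 4.6 4.7] [ 1.   -0.08 -0.16] 0.484
75 7.78 74.83 [1.  5.4 4.1] [ 0.97 -0.08  0.12] 0.488
77 8.03 76.7 [-0.3  6.2  5.2] [ 1.1  -0.02  1.75] 0.484
```

View pics/w4.png

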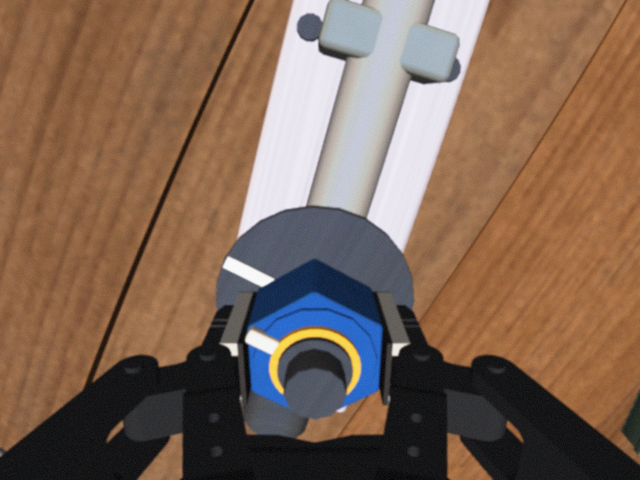

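The moment jumped to 1.75 N m at about 76.7°, so the nut is on its stop, and the rib is parallel to the line. I'll release, rise and check.

Run:
```python
from h import *
import pickle
fingers.gripper_to(1.0); robot.pause(.2)
p=robot.current_tool_pos(); print(robot.current_finger_gap(),robot.current_contact_force())
robot.line_to([p[0],p[1],.23],velocity=.12,f_stop=25)
P=[]
for i,(x,y) in enumerate([(.53,-.165),(.51,-.115)]):
    robot.move_to([x,y,.23],[180,0,180]); robot.pause(.3)
    P.append((robot.current_tool_pos(),robot.current_eef_rot())); im=vision.grab_frame('wrist'); save(f'w{5+i}',im)
    u=proj('wrist',np.array([.5365,-.1541,.075]),P[-1]).astype(int); u=u-62; print(u)
    cv2.imwrite(f'pics/w{5+i}z.png',cv2.resize(im[u[1]:u[1]+125,u[0]:u[0]+125,::-1],(500,500),interpolation=2))
a=cv2.imread('pics/w5z.png');b=cv2.imread('pics/w6z.png');cv2.imwrite('pics/w56z.png',cv2.resize(np.hstack([a,b]),(800,400)))
pickle.dump(P,open('P2.pkl','wb'))
print(robot.current_time_s(),robot.current_contact_force())
save('s5',vision.grab_frame('side'))
```

```text
0.9966708359012834 [ 0.85635391 -0.20299694 -0.60511699]
[267 161]
[198 188]
12.3 [ 0.70653225  0.14328377 -0.24795782]
```

View pics/w56z.png

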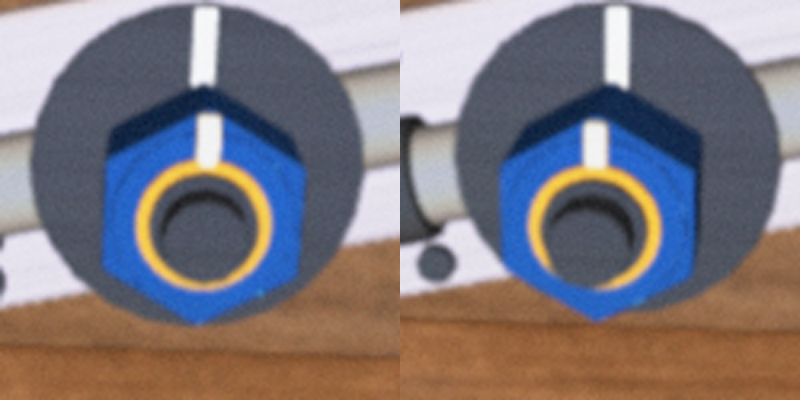

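View pics/w6.png

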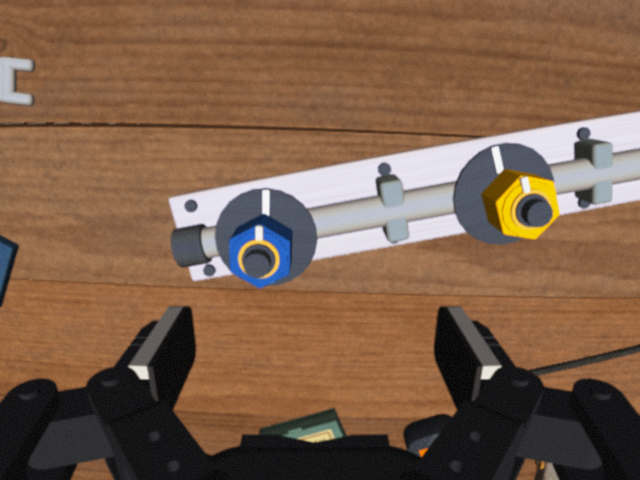

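View pics/s5.png

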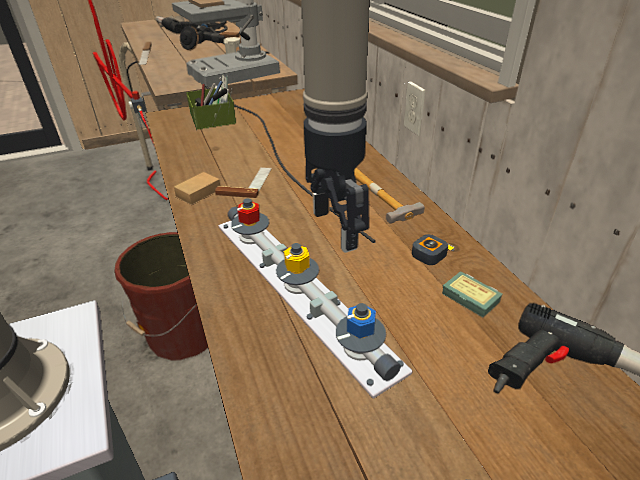

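The rib at about (260,233) in the wrist picture lies in line with the collar line at about (265,203). Yellow and red look unchanged, and the gripper is clear of everything.

Run:
```python
from h import *
print(np.abs(robot.current_dq()).max()); workorder.close_job()
```

```text
0.24718855877125312
the job is handed in; nothing more can be done
```

The blue nut is tight against its stop, and the job is handed in. I found the nut from two wrist views, gripped it on its flats at 50 N and turned it about 76.7° clockwise with joint 7. I stopped when the moment jumped from about 0.1 to 1.75 N m, which matched the 74.5° measured from the pictures.

I then opened the gripper and rose clear. Last checks:
- **Blue nut:** in two wrist pictures the rib lies in line with the collar line to within a few degrees by eye; I didn't measure the angle again.
- **Yellow and red nuts:** neither was touched and both look unchanged, though red showed only in the side picture.
- **Robot:** the gripper is about 0.14 m above the couplings with under 1 N on the tool. The clock read 12.3 s at the last check.

One disagreement: first heights from the outside cameras were off by up to 14 mm, so I used the wrist views. Those put the nut top about 3 mm above the stated 86 mm on average, and the grasp was fine with that.

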